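# Brace the jar and twist off its cap

### The arm

A 6-joint arm with a two-finger parallel gripper is mounted at the origin on the work surface. World frame = base frame: x ahead of the robot, y to its left, z up, the work surface at z = 0. Lengths are in mm, angles in rad, forces in N, time in s.
With the tool pointing down it reaches from about 400 to 925 mm from the base axis. Payload 12.5 kg.
Tool frame: the origin (TCP) lies at the very end of the fingers, on their centre line; the grasp point (between the pads) lies 19 mm behind it; z points along the fingers, y is the line along which they close (so a half turn about z gives the same grasp; the last joint's range is limited). The gripper opens to 95 mm and grips with 3 to 60 N. Pads are 20 mm wide; open, the fingers measure 119 mm over their backs; the gripper's body (75 mm by 180 mm) begins 59 mm behind the grasp point.
Start: joints at [1.108, 0.491, 1.559, -0, 1.092, -0.106], TCP at [218.283, 585.661, 214.661] pointing down, gripper open.
Joint ranges: [-3.1, 3.1], [-0.84, 2.19], [0.05, 2.79], [-1.13, 4.28], [0.06, 2.93], [-2.69, 2.69]. Speed limits (rad/s): [2.22, 2.22, 2.79, 3.14, 3.14, 3.14].

### API

Orientations are given as [roll, pitch, yaw] about the fixed x, y, z axes, in that order (R = Rz(yaw) Ry(pitch) Rx(roll)).
In Python, from cell import state, imaging, env, spot_in, mark_of gives the robot as it stands. The module is installed in compiled form; this text tells all that it offers.
- The arm moves only by the tool step_arm, never from a script. Its argument "increments" is a list of rows, each an object with "slide": the shift along the tool's x, y, z in m, a list of three; "roll": the turn about the tool's z in rad. A call has 1 to 5 rows; each row is the pose to reach, as a shift and turn from the pose commanded when the call began, along the tool's axes at that moment; what a row does not reach only later rows make up. A row lasts 1/8 s, in which the tool goes at most 62.5 mm and 10.7 degrees, less where a joint would pass 70% of its speed; a pose out of reach is approached as far as the arm can. A call with a gripper value outside its range is refused whole. "fingers" is the opening, from 0 (shut) to 1 (fully open), set as the call begins (left out, the last holds). The fingers move at their own pace and stop on an object; the grip force is fixed at half the most. Time passes only in rows, so rows that repeat a pose let the fingers close. It gives the time, the measured TCP pose, the force, the opening and the grip force at its end, in the units of the state.
- state(): the state, without advancing time (a new reading comes with each control period).
- imaging.read_camera(name): name is "scene" or "top"; returns a dict with "color" (384x512x3 uint8, red, green, blue), "z_map" (384x512 float32, mm along the optical axis (not along the pixel's ray), 0 where there is no reading), "intrinsics" (3x3 intrinsics, pixels), "camera_from_world" (4x4, takes a point from world to camera coordinates). Camera axes: x right, y up, looking along -z (the intrinsics and any distortion apply to the point x, -y, -z); pixel columns grow to the right and rows downward; lengths in mm; the calibration is good to about 2 mm. A picture is of the moment at which its call begins.
- env.job_done(): hands the job in; it is judged then, once.
Trained networks look in the newest picture that a camera, given by its name, has taken for a name from the list of things; names that differ only in an ending like _2 or _b are one class to them, and where a whole thing is asked for, a point or a joint stands for the part that bears it (a point fixed in the world has none). Each returns a list of dicts, best first, with "confidence" (0 to 1); they miss things now and then, are a little off and sometimes report something else, mostly with a low value. They report only what shows in the picture. A call takes as long as a camera call. They do not tell look-alikes from the thing itself.
- spot_in(camera, target): "bbox" ([left, top, right, bottom] in pixels, round what is visible of it).
- mark_of(camera, target): "uv" ([column, row] in pixels: a listed point, or the origin of a listed thing).
The state is a dict: "t": time; "joints": joint angles; "qvel": joint speeds; "tau": joint torques, N m; "eef_pos": TCP position; "tcp_rot": TCP orientation; "ft_force": force on the tool from outside, world axes, zero at the start; "moment": the same for the moment, N m; "opening": opening from 0.0 (shut) to 1.0 (fully open); "grip_force": force on a finger pad.
Only numpy, scipy, OpenCV 4.12 (cv2) and the standard library are available. Lean on these libraries where they do the work, as an engineer would, in place of code of your own. Each camera call takes 0.05 s, during which the arm holds its last target. There are 200 camera calls.

### The job

Stand the square jar fully down in the square recess of the wooden jar block so that it cannot turn, with its cap still on; then unscrew the tight steel cap anticlockwise (seen from above) until it comes free, and lift it straight up off the jar, leaving the jar down in the block. Finish while still holding the cap: level, still, touching nothing but the gripper and about 2 cm above the jar's mouth. Do not tip the jar, and leave the tape dispenser, marker caddy, peg clip and round tin where they are.

Things in the scene. Friction and masses are not known exactly. Their poses are not given: they have to be found in the camera images.
- block: Wooden jar block fixed to the bench, 130 x 130 mm and 30 mm high, with a 63 mm square recess 24 mm deep in the middle of its top (sides parallel to the block's sides, 4 mm chamfer at the mouth; its floor is 6 mm above the bench). Origin: centre of the underside; x and y along the block's sides, z up.
- jar: Loose white stoneware jar, 0.28 to 0.5 kg: square body 58 x 58 mm, 70 mm high, with a round 42 mm neck up to 94 mm. Origin: centre of the underside; z up, x and y square to the sides. Its +x side bears a red stripe and has both top corners painted red. It fits the recess in any of four quarter turns with 5 mm of play, so can twist some 5 degrees there. Loose on the bench it would spin with the cap.
- cap: Ribbed stainless steel twist-off cap, 0.08 kg, round, 60 mm across, 28 mm high. Origin: centre of its lower rim, z up; 75 mm above the jar's underside while fastened, which leaves 5 mm over the jar's square body. Three lugs inside hook under ledges on the neck, pressed there by the sprung seal; turning takes up to 0.6 N m and does not raise the cap. Jar and cap can be carried together by the cap.
- cap_top (a point): Centre of the cap's top, 28 mm above its rim; same axes as the cap. A red bar runs from here to the rim along +x. Angle of this x relative to the jar's x, anticlockwise from above: -79 to -61 degrees at the start (a stop at -81), hooked until about -20, free from there to about +19, where a stop blocks it: best lifted at 0, the bar pointing to the jar's red stripe.
- seal_top (a point): Centre of the top of the round grey sprung seal in the jar's mouth, hidden under the cap; this counts as the mouth. 99 mm above the jar's underside with the cap fastened, 104 mm with the cap off. Its spring pushes the cap up with about 14 N, 4 N after 5 mm; a freed cap that is let go pops up about 5 mm.
- dispenser: Bystander: black weighted tape dispenser, 55 x 130 mm, 82 mm high, loose; origin centre of underside.
- caddy: Bystander: yellow plastic marker caddy with four markers, 85 x 65 mm, 134 mm high, loose; origin centre of underside.
- clip: Bystander: wooden clothes peg clip lying flat, 75 x 11 mm along its x, 14 mm high, loose; origin centre of underside.
- tin: Bystander: round stainless tin with its lid on, 84 mm diameter, 64 mm high, loose; origin centre of underside.
Mind the look-alikes: they are no part of the job. Several things have the shape of the cap; the one meant has the colours described above. Of the things that look like the block, the smallest one is meant.

How it is judged:
By the outcome, as a careful person would: the job done as asked, in the order asked, and still so for the second after the job is handed in, while the arm keeps its last pose, push and grip.
It also fails if it takes over 45 s, if anything falls off the work surface, if the arm or the gripper's body presses on something with over 40 N, if the wrist force passes 120 N, or if a joint passes its speed limit or range.

## Working session

There is one attempt and no reset: what is moved stays moved. The work goes in short steps, Python scripts to look and compute and a tool call to move; the robot and the scene stay as the last step left them, time stands still between calls to the robot, and variables do not carry over. Pictures are saved under pics/ and viewed, at most 10 in all, crops included, and the job is handed in when it is done.

Besides the shell and the picture viewer there is one more tool, called after "Request:" in YAML: its name, and indented under it one key for each argument. step_arm: Moves the arm, as the interface text tells. Its arguments: {"type":"object","properties":{"increments":{"type":"array"},"fingers":{"type":"number"}},"required":["increments"]}

```bash
mkdir -p pics; cat > h.py <<'E'
import numpy as np, cv2
from cell import state, imaging, env, spot_in, mark_of
def cam(n):
    return imaging.read_camera(n)
def save(c,name): cv2.imwrite('pics/'+name,c['color'][:,:,::-1])
def world(c,uv,z=None,h=None):
    """pixel -> world: with depth z (mm), or on plane of height h"""
    K=c['intrinsics'];T=np.linalg.inv(c['camera_from_world'])
    r=np.linalg.inv(K)@np.array([uv[0],uv[1],1.]); d=np.array([r[0],-r[1],-1.])
    if h is not None:
        w=T[:3,:3]@d; z=(h-T[2,3])/w[2]
    return (T@np.append(d*z,1))[:3]
def cloud(c):
    K=c['intrinsics'];T=np.linalg.inv(c['camera_from_world']);Z=c['z_map']
    v,u=np.mgrid[:384,:512]; x=(u-K[0,2])/K[0,0]*Z; y=(v-K[1,2])/K[1,1]*Z
    P=np.stack([x,-y,-Z],-1)@T[:3,:3].T+T[:3,3]; P[Z==0]=np.nan
    return P
E
python3 - <<'E'
from h import *
print(state())
ims=[]
for n in ('scene','top'):
    c=cam(n); save(c,n+'0.png'); print(n,c['intrinsics'].tolist(),np.linalg.inv(c['camera_from_world'])[:3].round(2).tolist())
    P=cloud(c)
    for t in ('block','jar','cap','cap_top','dispenser','caddy','clip','tin'):
        for d in mark_of(n,t)[:4]:
            u,v=d['uv']; i,j=int(np.clip(v,0,383)),int(np.clip(u,0,511)); print(t,round(d['confidence'],2),[round(u),round(v)],P[i,j].round(0))
        
E
```

```text
{'t': 0.0, 'joints': array([ 1.10841821e+00,  4.91567178e-01,  1.55947382e+00, -6.45005482e-06,
        1.09169804e+00, -1.05575693e-01]), 'qvel': array([ 6.75552865e-05, -2.32560790e-04,  5.34603332e-04, -1.30486262e-03,
       -1.30773961e-04, -1.07370400e-03]), 'tau': array([-8.68092211e-04, -6.12651229e+01, -2.58197790e+01,  6.93564001e-02,
        4.81620943e-02, -5.22923324e-05]), 'eef_pos': array([218.15115078, 585.41913225, 214.04862444]), 'tcp_rot': array([-3.14045205e+00, -1.15117336e-04,  2.78479314e+00]), 'ft_force': array([-0.4557832 , -0.14587813, -0.22354643]), 'moment': array([ 0.01983171,  0.01408977, -0.02454095]), 'grip_force': 0.0, 'opening': 1.0004468037126406}
scene [[410.5073342240271, 0.0, 256.1021619554578], [0.0, 410.5073342240271, 189.23260828893885], [0.0, 0.0, 1.0]] [[-0.82, -0.36, 0.44, 1112.52], [0.57, -0.54, 0.62, 779.63], [0.02, 0.76, 0.65, 950.04]]
block 0.8 [230, 186] [ 533. -196.    4.]
block 0.7 [182, 160] [ 603. -434.    7.]
block 0.57 [271, 161] [ 316. -242.    4.]
jar 0.83 [317, 251] [511. 242.  59.]
cap 0.79 [315, 234] [502. 220. 102.]
cap 0.7
[... 364 characters left out ...]
 237] [509. 229. 101.]
top [[450.4304992863956, 0.0, 261.24754808388315], [0.0, 450.4304992863956, 192.515376619514], [0.0, 0.0, 1.0]] [[0.0, 0.99, -0.16, 307.37], [-1.0, 0.01, 0.01, -16.45], [0.01, 0.16, 0.99, 1450.06]]
block 0.77 [310, 196] [ 526. -190.    6.]
block 0.72 [328, 266] [ 302. -244.   10.]
block 0.63 [386, 175] [ 597. -436.    8.]
jar 0.64 [184, 212] [461. 201. 105.]
cap 0.59 [184, 206] [479. 201. 105.]
cap 0.59 [158, 208] [485. 300.  25.]
cap_top 0.59 [180, 207] [476. 214. 103.]
cap_top 0.52 [152, 208] [484. 318.  31.]
dispenser 0.8 [239, 133] [725.  45.  43.]
clip 0.59 [394, 241] [ 380. -428.  101.]
clip 0.46 [133, 145] [690. 388.  16.]
tin 0.59 [394, 242] [ 375. -430.   86.]
```

View pics/scene0.png

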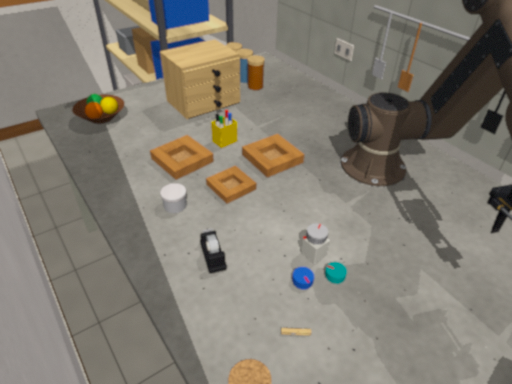

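View pics/top0.png

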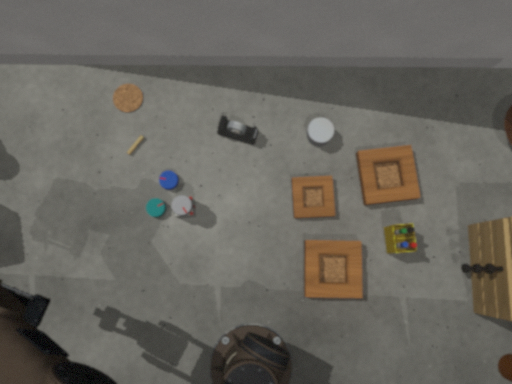

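Cap candidates in the scene view are steel on the jar (316,230), blue (303,278) and teal (336,272); the steel one is meant. Block candidates are (231,184), (182,156) and (272,154); (231,184) is the smallest. Next I'll measure and take close crops.

```bash
python3 - <<'E'
from h import *
cs={n:cam(n) for n in('scene','top')}
tiles=[]
for n,bx in(('scene',(280,205,352,295)),('top',(140,160,212,250)),('scene',(200,160,272,205)),('top',(280,170,352,225))):
    x0,y0,x1,y1=bx; t=cs[n]['color'][y0:y1,x0:x1,::-1]; t=cv2.resize(t,None,fx=5,fy=5,interpolation=cv2.INTER_CUBIC); t=cv2.copyMakeBorder(t,0,max(0,0),0,0,cv2.BORDER_CONSTANT); tiles.append(t)
a=np.hstack(tiles[:2]); cv2.imwrite('pics/jar1.png',a)
def rep(nm,Q):
    r=cv2.minAreaRect(Q[:,:2].astype(np.float32)); print(nm,len(Q),'med',np.median(Q,0).round(1),'rect',np.round(r[0],1),np.round(r[1],1),round(r[2],1))
for n,c in cs.items():
    P=cloud(c)
    def sel(x,y,r,z0,z1):
        m=(abs(P[...,0]-x)<r)&(abs(P[...,1]-y)<r)&(P[...,2]>z0)&(P[...,2]<z1); return P[m],m
    Q,m=sel(480,210,60,94,120); rep(n+' captop',Q)
    q=Q[(Q[:,2]>np.median(Q[:,2])-4)]; rep(n+' capface',q); print('std',q[:,2].std())
    rep(n+' jar',sel(480,210,60,40,75)[0])
    rep(n+' block',sel(533,-190,110,22,45)[0])
    C=c['color'].astype(int); red=(C[...,0]>C[...,1]+50)&(C[...,0]>C[...,2]+50)
    _,m=sel(480,210,70,30,125)
    for v,u in np.argwhere(red&m): print(u,v,C[v,u],P[v,u].round(0))
E
```

```text
scene captop 285 med [489.8 216.9 101.2] rect [487.3 215.9] [58.4 61.4] 57.4
scene capface 262 med [489.  215.9 101.4] rect [485.9 215.3] [58.9 57.2] 49.3
std 1.6647081557411374
scene jar 238 med [510.6 235.9  60.3] rect [487.5 216.1] [59.7 59. ] 3.8
scene block 719 med [ 528.5 -186.8   27.7] rect [ 524.8 -193. ] [136.1 139. ] 2.1
319 224 [199 136 132] [465. 196. 100.]
320 224 [200 139 135] [464. 199. 102.]
319 225 [207 116 114] [468. 200. 102.]
320 225 [203 135 133] [466. 202. 102.]
318 226 [203 136 134] [472. 199.  99.]
319 226 [207 116 113] [472. 203. 103.]
318 227 [204 132 129] [476. 204. 102.]
319 227 [204 134 132] [475. 207. 103.]
305 236 [145  68  61] [507. 188.  68.]
303 237 [167  88  81] [516. 189.  69.]
304 237 [179  59  51] [512. 189.  68.]
305 237 [167  58  49] [511. 192.  69.]
306 237 [126  66  61] [507. 192.  67.]
303 238 [161 105  97] [516. 190.  67.]
304 238 [177  96  87] [516. 193.  69.]
305 238 [174 108  99] [514. 196.  71.]
top captop 317 med [482.3 209.1 102.2] rect [483.8 210. ] [58.4 58.3] 0.7
top capface 294 med [482.2 209.  102.6] rect [483.5 209.3] [57.5 58. ] 53.4
std 2.3662877310667363
top jar 83 med [462.1 186.   65.1] rect [482.1 207.9] [56.4 56.7] 4.9
top block 1268 med [ 521.9 -197.4   29.7] rect [ 523.2 -197.2] [131.4 130.8] 3.1
190 197 [136  76  73] [511. 189.  70.]
190 198 [127  75  72] [508. 189.  71.]
191 198 [124  72  67] [508. 186.  69.]
183 208 [157 106 106] [473. 204. 104.]
184 209 [157 103 103] [470. 201. 105.]
185 210 [156 105 104] [467. 199. 101.]
185 211 [152 100 101] [463. 198. 106.]
191 213 [110  50  50] [462. 186.  66.]
```

View pics/jar1.png

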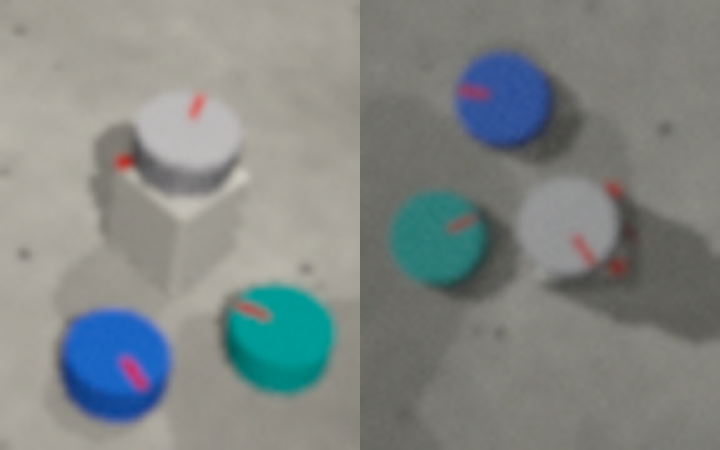

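The crops show the steel cap on the white jar (scene crop 188,140; top crop 570,225). The red corners are on the world −y side, so the jar's x is about −86° and the bar is about −64° from it. I'll take the cap centre as roughly (484.7, 212) and move there.

Request:
step_arm:
  increments:
    - {"slide": [-0.045, -0.03, 0.008], "roll": 0.15}
    - {"slide": [-0.09, -0.061, 0.015], "roll": 0.3}
    - {"slide": [-0.135, -0.091, 0.023], "roll": 0.45}
    - {"slide": [-0.18, -0.122, 0.03], "roll": 0.6}
    - {"slide": [-0.225, -0.152, 0.038], "roll": 0.75}
  fingers: 1

```text
t: 1.62
eef_pos: [376.9, 363.2, 176.7]
tcp_rot: [3.141, -0.0, 2.03]
ft_force: [0.4, 0.0, 0.0]
opening: 1.001
grip_force: 0.0
```

```bash
cat >> h.py <<'E'
def go(x,y,z,yaw,cmd=None):
    """tool-frame slide (m) and roll from current measured (or commanded x,y,z,yaw) pose"""
    s=state(); p=s['eef_pos'] if cmd is None else np.array(cmd[:3]); w=s['tcp_rot'][2] if cmd is None else cmd[3]
    d=np.array([x,y,z])-p; c,k=np.cos(w),np.sin(w)
    print('t',round(s['t'],2),'pos',s['eef_pos'].round(1),'rot',s['tcp_rot'].round(4),'q6',s['joints'][5].round(2),'F',s['ft_force'].round(1),'M',s['moment'].round(2),'op',round(s['opening'],3),'gf',round(s['grip_force'],1))
    print('slide',np.round([(c*d[0]+k*d[1])/1e3,(k*d[0]-c*d[1])/1e3,-d[2]/1e3],4),'roll',round((w-yaw+np.pi)%(2*np.pi)-np.pi,4))
E
python3 -c "
from h import *
go(484.7,212,150,np.pi/2)"
```

```text
t 1.62 pos [376.9 363.2 176.7] rot [ 3.1409e+00 -2.0000e-04  2.0300e+00] q6 0.18 F [0.4 0.  0. ] M [-0.07 -0.01 -0.05] op 1.001 gf 0.0
slide [-0.1834  0.0296  0.0267] roll 0.4592
```

Request:
step_arm:
  increments:
    - {"slide": [-0.05, 0.008, 0.007], "roll": 0.13}
    - {"slide": [-0.1, 0.016, 0.014], "roll": 0.26}
    - {"slide": [-0.15, 0.0235, 0.021], "roll": 0.39}
    - {"slide": [-0.1851, 0.0289, 0.0267], "roll": 0.464}
    - {"slide": [-0.1851, 0.0289, 0.0267], "roll": 0.464}

```text
t: 2.25
eef_pos: [485.7, 210.4, 149.6]
tcp_rot: [-3.141, 0.0, 1.567]
ft_force: [0.5, 0.2, 0.8]
opening: 0.999
grip_force: 0.0
```

```bash
python3 - <<'E'
from h import *
go(484.7,212,74,np.pi/2)
c=cam('scene'); t=cam('top')
a=cv2.resize(c['color'][170:310,250:390,::-1],None,fx=4,fy=4,interpolation=cv2.INTER_CUBIC)[:,:400]
b=cv2.resize(c['color'][170:310,250:390,::-1],None,fx=4,fy=4,interpolation=cv2.INTER_CUBIC)
cv2.imwrite('pics/pre.png',b)
E
```

```text
t 2.25 pos [485.7 210.4 149.6] rot [-3.1413e+00  1.0000e-04  1.5673e+00] q6 0.29 F [0.5 0.2 0.8] M [-0.09  0.09 -0.  ] op 0.999 gf 0.0
slide [ 0.0016 -0.0011  0.0756] roll -0.0035
```

View pics/pre.png

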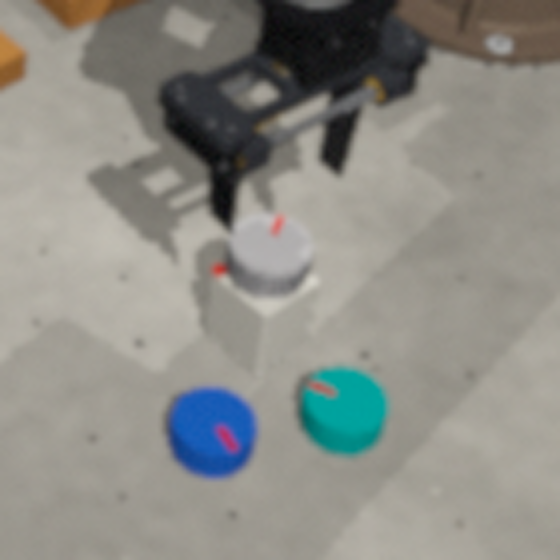

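The fingers straddle the cap, with tips at scene pixels about (307,225) and (333,212). I'll compare those with the projection to get the camera bias.

```bash
python3 - <<'E'
from h import *
for n in('scene','top'):
    c=cam(n); s=state()['eef_pos']; P=cloud(c)
    def pr(p):
        q=c['camera_from_world']@np.append(p,1); k=c['intrinsics']@np.array([q[0],-q[1],-q[2]]); return (k[:2]/k[2]).round(1)
    for dx in(-53,53): print(n,'tip',pr(s+[dx,0,0]))
    # dark finger cloud near the tips
    m=(abs(P[...,0]-485)<75)&(abs(P[...,1]-210)<60)&(P[...,2]>145)&(P[...,2]<185)
    Q=P[m]; 
    for lo in (0,1):
        q=Q[(Q[:,0]>485)==bool(lo)]
        if len(q): print(len(q),q.min(0).round(0),q.max(0).round(0),np.median(q,0).round(0))
    m=(abs(P[...,0]-485)<50)&(abs(P[...,1]-212)<50)&(P[...,2]>97)&(P[...,2]<107)
    print('cap',np.round(cv2.minAreaRect(P[m][:,:2].astype(np.float32))[0],1),np.round(cv2.minEnclosingCircle(P[m][:,:2].astype(np.float32)),1) if 0 else '')
E
```

```text
scene tip [333.7 210.5]
scene tip [305.2 225.3]
76 [431. 204. 147.] [441. 228. 185.] [437. 216. 169.]
63 [533. 202. 148.] [543. 229. 184.] [540. 217. 168.]
cap [486.8 215.9] 
top tip [177.  220.3]
top tip [178.3 184.1]
cap [488.3 181.1]
```

Request:
step_arm:
  increments:
    - {"slide": [-0.001, 0, 0.025], "roll": 0}
    - {"slide": [-0.0015, 0, 0.05], "roll": 0}
    - {"slide": [-0.0015, 0, 0.07], "roll": 0}
    - {"slide": [-0.0015, 0, 0.075], "roll": 0}
    - {"slide": [-0.0015, 0, 0.075], "roll": 0}

```text
t: 3.08
eef_pos: [484.6, 211.1, 75.2]
tcp_rot: [3.141, -0.0, 1.572]
ft_force: [-0.1, -0.4, -0.2]
opening: 1.003
grip_force: 0.0
```

Request:
step_arm:
  increments:
    - {"slide": [0, 0, 0], "roll": 0}
    - {"slide": [0, 0, 0], "roll": 0}
    - {"slide": [0, 0, 0], "roll": 0}
    - {"slide": [0, 0, 0], "roll": 0}
  fingers: 0.5

```text
t: 3.58
eef_pos: [484.9, 210.6, 75.1]
tcp_rot: [3.141, -0.0, 1.571]
ft_force: [1.3, -1.3, 0.9]
opening: 0.638
grip_force: 23.5
```

```bash
python3 -c "
from h import *
go(484.7,212,74,np.pi/2)"
```

```text
t 3.58 pos [484.9 210.6  75.1] rot [ 3.1410e+00 -2.0000e-04  1.5708e+00] q6 0.28 F [ 1.3 -1.3  0.9] M [-0.19 -0.23 -0.  ] op 0.638 gf 23.5
slide [ 0.0014 -0.0002  0.0011] roll -0.0
```

Request:
step_arm:
  increments:
    - {"slide": [0, 0, 0], "roll": 0}
    - {"slide": [0, 0, -0.015], "roll": 0}
    - {"slide": [0, 0, -0.035], "roll": 0}
    - {"slide": [0, 0, -0.055], "roll": 0}
    - {"slide": [0, 0, -0.065], "roll": 0}
  fingers: 0

```text
t: 4.2
eef_pos: [484.7, 210.6, 141.3]
tcp_rot: [3.141, -0.0, 1.571]
ft_force: [0.3, -0.8, -4.2]
opening: 0.635
grip_force: 30.0
```

Request:
step_arm:
  increments:
    - {"slide": [-0.03, 0.003, 0], "roll": 0}
    - {"slide": [-0.075, 0.007, 0], "roll": 0}
    - {"slide": [-0.12, 0.0115, 0], "roll": 0}
    - {"slide": [-0.165, 0.016, 0], "roll": 0.01}
    - {"slide": [-0.21, 0.02, 0], "roll": 0.015}

```text
t: 4.82
eef_pos: [504.5, -0.8, 140.0]
tcp_rot: [-3.141, -0.0, 1.556]
ft_force: [0.8, -0.1, -3.3]
opening: 0.635
grip_force: 30.0
```

```bash
python3 -c "
from h import *
go(523.5,-197.5,140,np.pi/2-.03)"
```

```text
t 4.83 pos [504.5  -0.8 140. ] rot [-3.1411e+00 -2.0000e-04  1.5557e+00] q6 -0.12 F [ 0.8 -0.1 -3.3] M [-0.1  -0.04 -0.  ] op 0.635 gf 30.0
slide [-0.1964  0.022  -0.    ] roll 0.0149
```

Request:
step_arm:
  increments:
    - {"slide": [-0.045, 0.005, 0], "roll": 0.005}
    - {"slide": [-0.09, 0.01, 0], "roll": 0.01}
    - {"slide": [-0.135, 0.015, 0], "roll": 0.015}
    - {"slide": [-0.175, 0.0195, 0], "roll": 0.015}
    - {"slide": [-0.1977, 0.0218, 0], "roll": 0.015}

```text
t: 5.45
eef_pos: [523.3, -199.1, 139.8]
tcp_rot: [-3.141, -0.0, 1.539]
ft_force: [-0.7, 0.2, -5.0]
opening: 0.631
grip_force: 30.0
```

Request:
step_arm:
  increments:
    - {"slide": [0, 0, 0], "roll": 0}
    - {"slide": [0, 0, 0], "roll": 0}

```text
t: 5.7
eef_pos: [523.2, -196.5, 139.8]
tcp_rot: [-3.141, -0.001, 1.541]
ft_force: [0.4, 0.5, -4.1]
opening: 0.636
grip_force: 30.0
```

```bash
python3 - <<'E'
from h import *
go(523.5,-197.5,140,np.pi/2-.03)
c=cam('scene'); P=cloud(c)
t=cam('top'); Pt=cloud(t)
for n,P in(('s',P),('t',Pt)):
    for nm,z0,z1,r in(('jar',66,125,45),('block',22,40,90)):
        m=(abs(P[...,0]-525)<r)&(abs(P[...,1]+195)<r)&(P[...,2]>z0)&(P[...,2]<z1); q=P[m]
        if len(q)>9: 
            r_=cv2.minAreaRect(q[:,:2].astype(np.float32)); print(n,nm,len(q),np.round(r_[0],1),np.round(r_[1],1),round(r_[2],1), np.percentile(q,[1,99],axis=0).round(1).tolist())
a=cv2.resize(c['color'][130:230,180:290,::-1],None,fx=5,fy=5,interpolation=cv2.INTER_CUBIC)
cv2.imwrite('pics/over.png',a)
E
```

```text
t 5.7 pos [ 523.2 -196.5  139.8] rot [-3.1409e+00 -7.0000e-04  1.5412e+00] q6 -0.45 F [ 0.4  0.5 -4.1] M [-0.14  0.1  -0.04] op 0.636 gf 30.0
slide [-0.0009  0.0003 -0.0002] roll 0.0004
s jar 307 [ 536.7 -177.3] [42.9 77.7] 50.3 [[495.2, -215.7, 66.9], [554.9, -160.7, 124.6]]
s block 589 [ 525.9 -192.9] [134.4 137.7] 3.6 [[459.2, -255.2, 22.1], [592.2, -124.0, 32.6]]
t block 97 [ 556.8 -143.1] [29.  57.1] 87.1 [[532.5, -158.6, 23.5], [584.8, -129.5, 36.6]]
```

View pics/over.png

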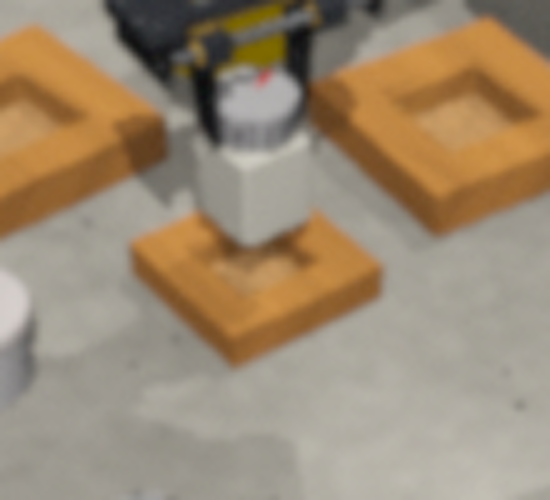

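The jar hangs level over the smallest block, jar corner at crop (250,240) over the recess at (255,265), and the centres agree to 1–2 mm. Lowering it now.

Request:
step_arm:
  increments:
    - {"slide": [0, 0, 0.015], "roll": 0}
    - {"slide": [0, 0, 0.027], "roll": 0}
    - {"slide": [0, 0, 0.034], "roll": 0}
    - {"slide": [0, 0, 0.038], "roll": 0}
    - {"slide": [0, 0, 0.042], "roll": 0}

```text
t: 6.42
eef_pos: [523.6, -197.5, 97.7]
tcp_rot: [3.141, -0.0, 1.541]
ft_force: [-0.5, 0.6, -4.3]
opening: 0.637
grip_force: 30.0
```

```bash
python3 -c "
from h import *
go(523.5,-197.5,140,np.pi/2-.03)"
```

```text
t 6.42 pos [ 523.6 -197.5   97.7] rot [ 3.1414 -0.      1.5408] q6 -0.45 F [-0.5  0.6 -4.3] M [-0.18  0.1   0.01] op 0.637 gf 30.0
slide [ 0.     -0.0001 -0.0423] roll -0.0
```

Request:
step_arm:
  increments:
    - {"slide": [0, 0, 0.005], "roll": 0}
    - {"slide": [0, 0, 0.01], "roll": 0}
    - {"slide": [0, 0, 0.014], "roll": 0}
    - {"slide": [0, 0, 0.016], "roll": 0}
    - {"slide": [0, 0, 0.017], "roll": 0}

```text
t: 7.05
eef_pos: [523.6, -197.5, 81.0]
tcp_rot: [3.141, -0.0, 1.541]
ft_force: [-1.7, 1.8, 4.0]
opening: 0.629
grip_force: 30.0
```

```bash
python3 -c "
from h import *
go(523.5,-197.5,81,np.pi/2-.03)"
```

```text
t 7.05 pos [ 523.6 -197.5   81. ] rot [ 3.1413e+00 -1.0000e-04  1.5407e+00] q6 -0.45 F [-1.7  1.8  4. ] M [0.25 0.4  0.03] op 0.629 gf 30.0
slide [-0.0001 -0.0001  0.    ] roll -0.0001
```

Seated: the vertical force went from −4.3 to +4 N with the jar's bottom at 6 mm. I'll regrip at 90° to centre the other axis before turning.

Request:
step_arm:
  increments:
    - {"slide": [0, 0, 0], "roll": 0}
    - {"slide": [0, 0, 0], "roll": 0}
    - {"slide": [0, 0, 0], "roll": 0.15}
    - {"slide": [0, 0, 0], "roll": 0.3}
    - {"slide": [0, 0, 0], "roll": 0.45}
  fingers: 0.9

```text
t: 7.68
eef_pos: [523.7, -197.6, 81.2]
tcp_rot: [3.141, -0.0, 1.086]
ft_force: [-0.2, 0.7, 0.3]
opening: 0.899
grip_force: 0.0
```

Request:
step_arm:
  increments:
    - {"slide": [0, 0, 0], "roll": 0.17}
    - {"slide": [0, 0, 0], "roll": 0.34}
    - {"slide": [0, 0, 0], "roll": 0.51}
    - {"slide": [0, 0, 0], "roll": 0.68}
    - {"slide": [0, 0, 0], "roll": 0.85}

```text
t: 8.3
eef_pos: [523.7, -197.6, 81.2]
tcp_rot: [3.141, -0.001, 0.235]
ft_force: [0.4, -1.1, -0.5]
opening: 0.9
grip_force: 0.0
```

Request:
step_arm:
  increments:
    - {"slide": [0, 0, 0], "roll": 0.15}
    - {"slide": [0, 0, 0], "roll": 0.25}
    - {"slide": [0, 0, 0], "roll": 0.25}
    - {"slide": [0, 0, 0], "roll": 0.25}

```text
t: 8.8
eef_pos: [523.6, -197.5, 81.0]
tcp_rot: [3.142, -0.0, -0.007]
ft_force: [-0.8, 0.4, 0.3]
opening: 0.897
grip_force: 0.0
```

```bash
python3 - <<'E'
from h import *
go(523.5,-197.5,81,0)
for n in ('scene','top'):
    c=cam(n);P=cloud(c);C=c['color'].astype(int); red=(C[...,0]>C[...,1]+45)&(C[...,0]>C[...,2]+45)
    m=(abs(P[...,0]-525)<45)&(abs(P[...,1]+195)<45)&(P[...,2]>60)&(P[...,2]<125)&red
    yl=(C[...,1]>C[...,2]+40)
    for v,u in np.argwhere(m&~yl): print(n,u,v,C[v,u],P[v,u].round(0))
E
```

```text
t 8.8 pos [ 523.6 -197.5   81. ] rot [ 3.1415e+00 -3.0000e-04 -7.0000e-03] q6 1.1 F [-0.8  0.4  0.3] M [-0.03  0.24  0.04] op 0.897 gf 0.0
slide [-0.0001  0.      0.    ] roll -0.007
scene 222 168 [129  76  75] [ 549. -212.   82.]
scene 220 169 [176 114 104] [ 552. -220.   74.]
scene 221 169 [181  95  87] [ 552. -214.   77.]
scene 222 169 [159  93  89] [ 550. -211.   79.]
scene 221 170 [186 138 128] [ 552. -213.   74.]
```

Close and see how it centres.

Request:
step_arm:
  increments:
    - {"slide": [0, 0, 0], "roll": 0}
    - {"slide": [0, 0, 0], "roll": 0}
    - {"slide": [0, 0, 0], "roll": 0}
    - {"slide": [0, 0, 0], "roll": 0}
    - {"slide": [0, 0, 0], "roll": 0}
  fingers: 0

```text
t: 9.52
eef_pos: [523.5, -197.3, 80.9]
tcp_rot: [-3.141, 0.0, -0.009]
ft_force: [0.9, 1.7, -0.2]
opening: 0.631
grip_force: 30.0
```

```bash
python3 -c "
from h import *
go(523.5,-197.5,81,0)"
```

```text
t 9.53 pos [ 523.5 -197.3   80.9] rot [-3.1414  0.     -0.0091] q6 1.1 F [ 0.9  1.7 -0.2] M [ 0.28  0.07 -0.01] op 0.631 gf 30.0
slide [-0.      0.0002 -0.0001] roll -0.0091
```

Request:
step_arm:
  increments:
    - {"slide": [0, 0, 0], "roll": -0.08}
    - {"slide": [0, 0, 0], "roll": -0.16}
    - {"slide": [0, 0, 0], "roll": -0.24}
    - {"slide": [0, 0, 0], "roll": -0.32}
    - {"slide": [0, 0, 0], "roll": -0.4}

```text
t: 10.15
eef_pos: [523.9, -197.4, 80.9]
tcp_rot: [3.141, -0.001, 0.393]
ft_force: [1.6, 2.1, -0.4]
opening: 0.634
grip_force: 30.0
```

```bash
python3 -c "
from h import *
go(523.5,-197.5,81,0)"
```

```text
t 10.15 pos [ 523.9 -197.4   80.9] rot [ 3.1414e+00 -8.0000e-04  3.9280e-01] q6 0.7 F [ 1.6  2.1 -0.4] M [ 0.29 -0.21 -0.25] op 0.634 gf 30.0
slide [-0.0004 -0.     -0.0001] roll 0.3928
```

Request:
step_arm:
  increments:
    - {"slide": [0, 0, 0], "roll": -0.1}
    - {"slide": [0, 0, 0], "roll": -0.2}
    - {"slide": [0, 0, 0], "roll": -0.3}
    - {"slide": [0, 0, 0], "roll": -0.4}
    - {"slide": [0, 0, 0], "roll": -0.5}

```text
t: 10.78
eef_pos: [524.5, -197.5, 81.7]
tcp_rot: [3.139, -0.001, 0.894]
ft_force: [1.3, 4.2, 11.4]
opening: 0.633
grip_force: 30.0
```

```bash
python3 - <<'E'
from h import *
go(523.5,-197.5,81,0)
c=cam('scene');t=cam('top')
f=lambda c,b:cv2.resize(c['color'][b[1]:b[3],b[0]:b[2],::-1],None,fx=6,fy=6,interpolation=cv2.INTER_CUBIC)
cv2.imwrite('pics/turn.png',np.hstack([f(c,(198,140,263,215)),f(t,(282,160,347,235))]))
E
```

```text
t 10.78 pos [ 524.5 -197.5   81.7] rot [ 3.1394e+00 -1.2000e-03  8.9350e-01] q6 0.2 F [ 1.3  4.2 11.4] M [ 0.78 -0.24 -0.13] op 0.633 gf 30.0
slide [-0.0006 -0.0008  0.0007] roll 0.8935
```

View pics/turn.png

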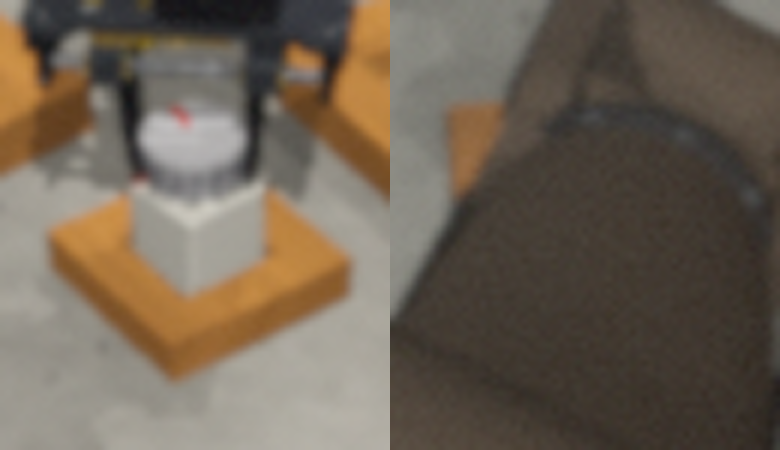

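The cap is free: about 11 N of spring force now pushes up. The bar is at scene (226,158)–(229,160). Measuring its angle.

```bash
python3 - <<'E'
from h import *
c=cam('scene');C=c['color'].astype(int);P=cloud(c)
red=(C[...,0]-np.maximum(C[...,1],C[...,2])).clip(0); red[:152]=0;red[165:]=0;red[:,:220]=0;red[:,236:]=0
v,u=np.nonzero(red>20); w=[world(c,(a,b),h=109.5)[:2] for a,b in zip(u,v)]
for a,b,q in zip(u,v,w): print(a,b,C[b,a],q.round(1))
w=np.array(w); k=red[v,u]; m=(w*k[:,None]).sum(0)/k.sum(); e=np.linalg.svd((w-m)*np.sqrt(k)[:,None])[2][0]
m0=m-[1,4.5]; print(m,'dir',np.degrees(np.arctan2(e[1],e[0])),'from centre',np.degrees(np.arctan2(m0[1]+197.5,m0[0]-523.5)))
E
```

```text
226 157 [130 109 103] [ 522.5 -227. ]
227 157 [139 112 107] [ 519.6 -225.1]
226 158 [147 114 112] [ 525.6 -221.9]
227 158 [156 100  97] [ 522.7 -220. ]
228 158 [158 113 109] [ 519.8 -218.1]
229 158 [153 132 131] [ 516.9 -216.2]
227 159 [177 132 131] [ 525.8 -215. ]
228 159 [182 115 113] [ 522.9 -213.1]
229 159 [178 135 134] [ 520.  -211.2]
227 160 [193 169 169] [ 528.8 -210. ]
228 160 [199 148 147] [ 526.  -208.1]
229 160 [198 157 156] [ 523.1 -206.2]
[ 522.93219357 -215.16806568] dir 79.2729714385171 from centre -94.04543055120492
```

Request:
step_arm:
  increments:
    - {"slide": [0, 0, 0], "roll": -0.08}
    - {"slide": [0, 0, 0], "roll": -0.16}
    - {"slide": [0, 0, 0], "roll": -0.23}
    - {"slide": [0, 0, 0], "roll": -0.23}

```text
t: 11.42
eef_pos: [524.6, -197.4, 82.0]
tcp_rot: [3.139, -0.001, 1.122]
ft_force: [0.7, 4.4, 10.0]
opening: 0.638
grip_force: 30.0
```

```bash
python3 -c "
from h import *
go(523.5,-197.5,81,0)"
```

```text
t 11.43 pos [ 524.6 -197.4   82. ] rot [ 3.1388e+00 -6.0000e-04  1.1218e+00] q6 -0.03 F [ 0.7  4.4 10. ] M [ 0.8  -0.27  0.06] op 0.638 gf 30.0
slide [-0.0005 -0.0009  0.001 ] roll 1.1218
```

Request:
step_arm:
  increments:
    - {"slide": [0, 0, -0.002], "roll": 0}
    - {"slide": [0, 0, -0.004], "roll": 0}
    - {"slide": [0, 0, -0.006], "roll": 0}
    - {"slide": [0, 0, -0.008], "roll": 0}
    - {"slide": [0, 0, -0.01], "roll": 0}

```text
t: 12.05
eef_pos: [523.3, -197.5, 90.8]
tcp_rot: [-3.141, -0.0, 1.121]
ft_force: [0.9, 0.9, -1.4]
opening: 0.636
grip_force: 30.0
```

```bash
python3 -c "
from h import *
go(523.5,-197.5,81,0)"
```

```text
t 12.05 pos [ 523.3 -197.5   90.8] rot [-3.1409 -0.      1.1207] q6 -0.03 F [ 0.9  0.9 -1.4] M [ 0.05 -0.02  0.  ] op 0.636 gf 30.0
slide [0.0001 0.0002 0.0098] roll 1.1207
```

Free, carrying only the cap's weight. Lifting straight to TCP z ≈ 130.

Request:
step_arm:
  increments:
    - {"slide": [0, 0, -0.008], "roll": 0}
    - {"slide": [0, 0, -0.016], "roll": 0}
    - {"slide": [0, 0, -0.024], "roll": 0}
    - {"slide": [0, 0, -0.032], "roll": 0}
    - {"slide": [0, 0, -0.039], "roll": 0}

```text
t: 12.68
eef_pos: [523.6, -197.5, 130.6]
tcp_rot: [3.141, -0.0, 1.121]
ft_force: [-0.5, -0.1, -1.7]
opening: 0.635
grip_force: 30.0
```

Request:
step_arm:
  increments:
    - {"slide": [0, 0, 0], "roll": 0}
    - {"slide": [0, 0, 0], "roll": 0}
    - {"slide": [0, 0, 0], "roll": 0}
    - {"slide": [0, 0, 0], "roll": 0}

```text
t: 13.18
eef_pos: [523.5, -197.4, 129.7]
tcp_rot: [-3.141, -0.0, 1.121]
ft_force: [-0.2, 0.2, -1.2]
opening: 0.636
grip_force: 30.0
```

```bash
python3 - <<'E'
from h import *
go(523.5,-197.5,130,0)
c=cam('scene');P=cloud(c)
cv2.imwrite('pics/end.png',cv2.resize(c['color'][120:215,180:280,::-1],None,fx=6,fy=6,interpolation=cv2.INTER_CUBIC))
C=c['color'].astype(int)
m=(abs(P[...,0]-524)<35)&(abs(P[...,1]+193)<35)&(P[...,2]>60)
for u in (230,231): print([(v,P[v,u].round(0).tolist()) for v in range(140,190) if m[v,u]])
E
```

```text
t 13.18 pos [ 523.5 -197.4  129.7] rot [-3.1411e+00 -1.0000e-04  1.1208e+00] q6 -0.03 F [-0.2  0.2 -1.2] M [-0.07  0.09 -0.06] op 0.636 gf 30.0
slide [-0.0001  0.0001 -0.0003] roll 1.1208
[(140, [539.0, -170.0, 218.0]), (146, [511.0, -216.0, 157.0]), (147, [515.0, -210.0, 159.0]), (148, [517.0, -208.0, 156.0]), (149, [521.0, -201.0, 158.0]), (150, [524.0, -197.0, 157.0]), (151, [526.0, -194.0, 156.0]), (152, [528.0, -190.0, 155.0]), (153, [530.0, -186.0, 153.0]), (154, [534.0, -181.0, 154.0]), (155, [539.0, -173.0, 157.0]), (156, [538.0, -173.0, 152.0]), (157, [539.0, -173.0, 148.0]), (158, [540.0, -170.0, 147.0]), (159, [543.0, -166.0, 147.0]), (160, [542.0, -168.0, 140.0]), (161, [540.0, -172.0, 133.0]), (162, [541.0, -171.0, 130.0]), (163, [528.0, -192.0, 108.0]), (164, [534.0, -183.0, 112.0]), (165, [533.0, -184.0, 106.0]), (166, [536.0, -179.0, 106.0]), (167, [534.0, -183.0, 98.0]), (168, [536.0, -180.0, 97.0]), (169, [541.0, -172.0, 100.0]), (170, [538.0, -177.0, 91.0]), (171, [538.0, -177.0, 87.0]), (172, [536.0, -180.0, 80.0]), (173, [537.0, -180.0, 76.0]), (174, [541.0, -172
[... 566 characters left out ...]
(158, [537.0, -169.0, 146.0]), (159, [535.0, -173.0, 139.0]), (160, [539.0, -167.0, 140.0]), (161, [537.0, -171.0, 133.0]), (162, [538.0, -168.0, 130.0]), (163, [527.0, -187.0, 110.0]), (164, [529.0, -184.0, 109.0]), (165, [531.0, -181.0, 107.0]), (166, [531.0, -181.0, 103.0]), (167, [532.0, -179.0, 100.0]), (168, [536.0, -173.0, 102.0]), (169, [537.0, -171.0, 99.0]), (170, [535.0, -175.0, 91.0]), (171, [536.0, -174.0, 88.0]), (172, [534.0, -177.0, 81.0]), (173, [537.0, -172.0, 81.0]), (174, [537.0, -173.0, 76.0]), (175, [539.0, -170.0, 74.0]), (176, [541.0, -167.0, 73.0]), (177, [544.0, -162.0, 73.0]), (178, [543.0, -163.0, 68.0]), (179, [544.0, -161.0, 65.0]), (180, [545.0, -160.0, 62.0])]
```

View pics/end.png

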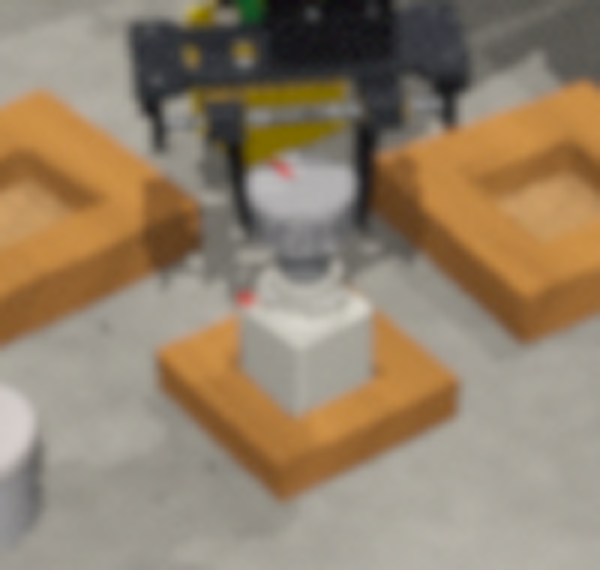

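The jar stands down in the block at crop (305,350). The level cap, top at crop (300,185), is held above the neck with its rim at z ≈ 130 mm, 20 mm over the seal at about 110. The arm is still.

```bash
python3 -c "
from h import *
print(env.job_done())"
```

```text
the job is handed in; nothing more can be done
None
```

I seated the jar in the block and unscrewed the cap. I handed the job in at about 13 s, with the cap held level and still about 20 mm above the mouth; no verdict came back.

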